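# Post a test tile into the laser marker through its sprung guard flap

## Task

Load the loose bisque test tile into the bench laser marker for engraving: lay it flat in the in-feed tray, long side across the feed, and with the push stick slide it in through the orange sprung guard flap until you feel it press firmly against the cushioned depth stop inside, being careful not to force it, as bisque chips easily. Then draw the stick right out so that the flap swings fully shut behind the tile, and set the stick back down flat on the bench. Leave everything else as it stands.

Things in the scene. Friction and masses are not known exactly. Their poses are not given: they have to be found in the camera images.
- marker: White laser marker with aluminium in-feed tray, fixed. Origin: on the bench below the shut flap, midway across; x = feed direction, z up. Housing: front frame at x = -10 mm, back at 150, 124 mm wide, 119 high (136 at the red button). Over 20 N between marker and tile, or marker and push stick, does damage.
- tray (a point): Point on the tray floor, midway across, 105 mm before the flap; axes as the marker's. The floor is level, 8 mm above the bench, 104 mm wide, from x = -190 mm (open end) in the marker's frame through to the inside. Two dark guides 8 mm high stand on it: 64 mm apart (inner faces) from marker x = -75 mm inward, flaring to 86 mm apart at the open end.
- mouth (a point): Point on the lane floor below the shut flap, midway across the mouth (64 mm wide, 28 mm high); axes as the marker's. Inside, out of sight, is a depth stop, left set so that it first touches the tile's leading edge anywhere from 66 to 90 mm beyond this point: find it by feel. Its cushion gives 1 mm per 1.5 N for 10 mm, then is hard. A tile pressed on it with 4 N for a moment is home; friction adds 1 to 4 N at the hand.
- flap (a joint): Angle of the orange guard flap (61 mm wide, 25 high, free-running white roller as its edge), hinged at the top of the mouth, 28 mm above the lane floor. 0 = shut, upright; swings inward only, positive, to 1.25 rad. A spring shuts it: 0.7 N at its edge when shut, 2 N open. It rides on the tile or stick at about 0.75 rad, and can shut only once the tile's rear edge is 20 mm or more beyond it.
- tile: Off-white bisque test tile, 60 x 42 x 8 mm, about 40 g, lying flat on the bench. Origin: centre of its underside; x along its 60 mm length, y along its 42 mm width, z up. In the tray its y axis must lie along the feed (either way round).
- push_stick: Push stick, about 120 g: plywood base 170 x 40 x 8 mm, black rubber nose, red upright fin as handle; lies on the bench. Origin: on the underside, under the middle of the fin; x points to the nose. Nose face at x = +130 mm (40 wide, 8 high, square to x), tail at -40. Fin: 46 mm along x, 18 thick along y, 8 to 58 mm above the underside; grip it across the 18 mm.
- grey_cup: Blue-grey cup, 84 mm across, 65 mm high, a bystander. Origin: centre of its underside.
- pencil_red: Red pencil, 8 x 142 x 8 mm, a bystander. Origin: centre of its underside; its length is along y.
- wood_rib: Flat kidney-shaped wooden rib, 41 x 94 x 6 mm, a bystander. Origin: centre of its underside.
Mind the look-alikes: they are no part of the job. Of the things shaped like the tile, the white one is meant.

How it is judged:
By the outcome, as a careful person would: the job done as asked, in the order asked, and still so for the second after the job is handed in, with the robot touching nothing.
It also fails if it takes over 72 s, if anything falls off the work surface, if the arm or the gripper's body presses on something with over 40 N, if the wrist force passes 120 N, or if a joint passes its speed limit or range.

## Robot

A 6-joint arm with a two-finger parallel gripper is mounted at the origin on a cart in front of the work surface, level with it; the furniture and walls round the work are solid. World frame = base frame: x ahead of the robot, y to its left, z up, the work surface at z = 0. Lengths are in m, angles in degrees, forces in N, time in s.
With the tool pointing down it reaches from about 0.4 to 0.825 m from the base axis. Payload 7 kg.
Tool frame: the origin (TCP) lies at the very end of the fingers, on their centre line; the grasp point (between the pads) lies 19 mm behind it; z points along the fingers, y is the line along which they close (so a half turn about z gives the same grasp; the last joint's range is limited). The gripper opens to 88 mm and grips with 3 to 60 N. Pads are 19 mm wide; open, the fingers measure 130 mm over their backs; the gripper's body (78 mm by 193 mm) begins 47 mm behind the grasp point.
Start: joints at [83.829, 20.546, 0.682, 0, -70.136, -16.507], TCP at [0.26, 0.623, 0.227] pointing down, gripper open.
Joint ranges: [-176.03, 176.03], [-82.01, 121.73], [-58.28, 71.71], [-173.87, 95.51], [-174.79, -0.11], [-173.66, 173.66]. Speed limits (degrees/s): [136.94, 136.94, 172.46, 180, 180, 180].

## Interface

Orientations are given as [roll, pitch, yaw] about the fixed x, y, z axes, in that order (R = Rz(yaw) Ry(pitch) Rx(roll)).
In Python, from plant import get_state, imaging, r, finder gives the robot as it stands.
- The arm moves only by the shell command python3 -m handwheel 'ROWS' [FORCE]. ROWS is JSON, a list of rows, each a list of 5 numbers: the closure, from 0 (fully open) to 1 (shut), then the shift along the world's x, y, z in cm, then the turn about the world's z in degrees. A call has 1 to 8 rows; each row is the pose to reach, as a shift and turn from the pose commanded when the call began; what a row does not reach only later rows make up. A row lasts 1/8 s, in which the tool goes at most 62.5 mm and 10.7 degrees, less where a joint would pass 70% of its speed; a pose out of reach is approached as far as the arm can. A call with a gripper value outside its range is refused whole. The fingers move at their own pace and stop on an object; FORCE is the grip in N (left out, the last holds). Time passes only in rows, so rows that repeat a pose let the fingers close. It gives the time, the measured TCP pose, the force, the opening and the grip force at its end, in the units of the state.
- get_state(): the state, without advancing time (a new reading comes with each control period).
- imaging.capture(name): name is "side" or "top" or "wrist"; returns (picture, depth): 420x560x3 uint8, red, green, blue; 420x560 float32, m along the optical axis (not along the pixel's ray), 0 where there is no reading.
- imaging.get_calibration(name): a dict with "fx", "fy", "cx", "cy" (pixels), "rvec" (rotation vector, rad) and "tvec" (3), from world to camera coordinates, as OpenCV has them; the wrist camera has in their place "hand_eye" (4x4, takes a point from camera to tool coordinates, whose origin is the TCP and whose axes are the flange's). Camera axes: x right, y down, z forward; pixel columns grow to the right and rows downward; lengths in m; the calibration is good to about 2 mm. A picture is of the moment at which its call begins: read the wrist's pose just before it. get_calibration takes no time and is no camera call.
- r.close_job(): hands the job in; it is judged then, once.
Trained networks look in the newest picture that a camera, given by its name, has taken for a name from the list of things; names that differ only in an ending like _2 or _b are one class to them, and where a whole thing is asked for, a point or a joint stands for the part that bears it (a point fixed in the world has none). Each returns a list of dicts, best first, with "p" (0 to 1); they miss things now and then, are a little off and sometimes report something else, mostly with a low value. They report only what shows in the picture. A call takes as long as a camera call. They do not tell look-alikes from the thing itself.
- finder.cut_out(camera, query): "region" (420x560 bool, what is visible of it) and "pixel" ([column, row] in pixels, amid what is visible of it).
The state is a dict: "time_s": time; "joints": joint angles; "qd": joint speeds; "joint_torque": joint torques, N m; "tcp_pos": TCP position; "eef_rot": TCP orientation; "contact_force": force on the tool from outside, world axes, zero at the start; "moment": the same for the moment, N m; "gripper_width": finger opening in m; "gripper_force": force on a finger pad.
Only numpy, scipy, OpenCV 4.12 (cv2) and the standard library are available. Lean on these libraries where they do the work, as an engineer would, in place of code of your own. Each camera call takes 0.05 s, during which the arm holds its last target. There are 200 camera calls.

## Working session

There is one attempt and no reset: what is moved stays moved. The work goes in short steps, Python scripts to look and compute and a shell command to move; the robot and the scene stay as the last step left them, time stands still between calls to the robot, and variables do not carry over. Pictures are saved under pics/ and viewed, at most 10 in all, crops included, and the job is handed in when it is done.

```bash
ls; mkdir -p pics
cat > h.py <<'E'
import numpy as np, cv2
from scipy.spatial.transform import Rotation as R
from plant import get_state, imaging, r, finder
def cam(name, st=None):
    c=imaging.get_calibration(name)
    K=np.array([[c['fx'],0,c['cx']],[0,c['fy'],c['cy']],[0,0,1.]])
    if 'hand_eye' in c:
        T=np.eye(4);T[:3,:3]=R.from_euler('xyz',st['eef_rot'],degrees=True).as_matrix();T[:3,3]=st['tcp_pos']
        T=T@np.array(c['hand_eye'])
    else:
        M=np.eye(4);M[:3,:3]=R.from_rotvec(np.ravel(c['rvec'])).as_matrix();M[:3,3]=np.ravel(c['tvec']);T=np.linalg.inv(M)
    return K,T
def shot(name):
    st=get_state();p,d=imaging.capture(name);K,T=cam(name,st);return p,d,K,T
def cloud(d,K,T,m=None):
    m=(d>0) if m is None else m&(d>0)
    v,u=np.nonzero(m);z=d[v,u]
    P=np.c_[(u-K[0,2])/K[0,0]*z,(v-K[1,2])/K[1,1]*z,z]
    return P@T[:3,:3].T+T[:3,3]
def px2z(uv,K,T,z):
    uv=np.atleast_2d(uv);D=np.c_[(uv-K[:2,2])/[K[0,0],K[1,1]],np.ones(len(uv))]@T[:3,:3].T
    return T[:3,3]+D*((z-T[2,3])/D[:,2:3])
def save(n,p):cv2.imwrite('pics/'+n+'.png',p[:,:,::-1])
def rect(P):
    c,s,a=cv2.minAreaRect(P[:,:2].astype(np.float32)*1000)
    return np.round(c,1),np.round(s,1),round(a,1)
E
cat > a.py <<'E'
from h import *
ps=[]
for n in ('top','side'):
    p,d,K,T=shot(n);ps.append(p);print(n,'cam',T[:3,3].round(3))
    for q in ('marker','flap','tile','push_stick','grey_cup','pencil_red','wood_rib'):
        for o in finder.cut_out(n,q)[:4]:
            P=cloud(d,K,T,o['region'])
            if len(P)<10: print(n,q,'few');continue
            print(n,q,round(o['p'],2),np.round(o['pixel']),o['region'].sum(),np.median(P,0).round(3),'z95',np.percentile(P[:,2],95).round(3),*rect(P))
im=np.vstack(ps);im=cv2.resize(np.hstack(ps),(800,300));save('a',im)
save('top',ps[0]);save('side',ps[1])
print(get_state())
E
python3 a.py
```

```text
pics
top cam [ 0.476 -0.224  1.038]
top marker 0.74 [137. 201.] 12031 [0.569 0.02  0.117] z95 0.122 [579.8  24.4] [396.2 147.7] 83.9
top flap 0.51 [185. 264.] 1746 [ 0.444 -0.043  0.008] z95 0.057 [442.4 -44.4] [170.1  42.1] 82.2
top tile 0.87 [346. 228.] 586 [ 0.504 -0.355  0.009] z95 0.012 [ 503.9 -355.4] [59.5 41.1] 35.1
top tile 0.83 [374. 283.] 670 [ 0.402 -0.42   0.008] z95 0.011 [ 401.8 -421. ] [60.1 43.9] 87.1
top tile 0.67 [189. 266.] 1624 [ 0.444 -0.047  0.009] z95 0.057 [443.9 -45.2] [168.5  39.3] 81.8
top push_stick 0.56 [185. 263.] 1782 [ 0.444 -0.044  0.008] z95 0.057 [442.8 -42.8] [173.6  42.5] 82.5
top grey_cup 0.94 [372. 158.] 1517 [ 0.645 -0.419  0.02 ] z95 0.064 [ 647.6 -419.4] [82.9 99.6] 41.4
top pencil_red 0.57 [338. 139.] 270 [ 0.69  -0.349  0.006] z95 0.01 [ 687.8 -348. ] [  9.9 134. ] 63.8
top pencil_red 0.32 [411. 206.] 814 [ 0.544 -0.491  0.006] z95 0.009 [ 545.6 -492.3] [41.7 93.6] 18.5
top wood_rib 0.7 [411. 204.] 781 [ 0.544 -0.493  0.006] z95 0.009 [ 545.6 -491.5] [39.7 92. ] 19.3
top wood_rib 0.6 [186. 266.] 1786 [ 0.444 -0.045  0.008] z95 0.057 [442.8
[... 845 characters left out ...]
6.6 87.4] 19.5
{'time_s': 0.8, 'joints': array([ 8.38287928e+01,  2.05440133e+01,  6.82524504e-01,  1.03104930e-03,
       -7.01354314e+01, -1.65086870e+01]), 'qd': array([-0.00412055, -0.02740243, -0.02534078, -0.05009956,  0.00395613,
        0.05301351]), 'joint_torque': array([-9.94987568e-04, -5.82286227e+01,  2.93303579e+01,  7.00245827e+00,
        1.28807614e-02, -1.35533168e-05]), 'tcp_pos': array([0.26026472, 0.62279323, 0.2265953 ]), 'eef_rot': array([-1.79996772e+02, -5.45662034e-05, -2.26795438e+01]), 'contact_force': array([-0.10187815, -0.39973598, -0.20793852]), 'moment': array([-0.03155437, -0.02413585, -0.0179364 ]), 'gripper_force': 0.0, 'gripper_width': 0.087636243008475}
```

View pics/top.png

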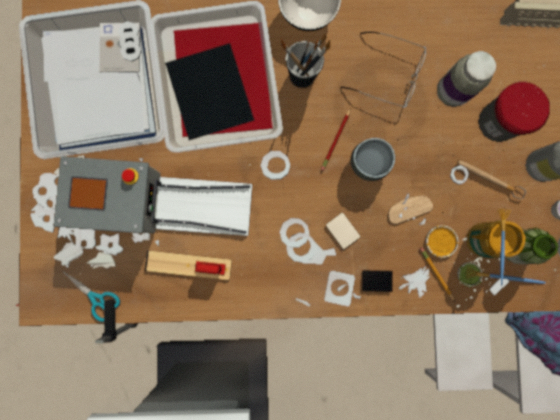

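View pics/side.png

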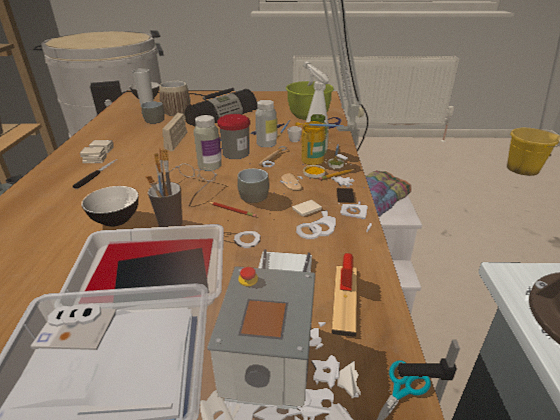

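The top view shows the white tile at (346,228), the black look-alike tile at (374,283) and a square white paper at (340,288). The marker housing is at (105,195) with its tray at (203,207). The stick is at (190,266), with its fin at (210,268) and its nose to the left. The side view agrees: tile (307,207), black one (345,195). My choice is the white one. Next I measure the marker frame and check the crop.

```bash
cat > b.py <<'E'
from h import *
p,d,K,T=shot('top')
hsv=cv2.cvtColor(p,cv2.COLOR_RGB2HSV)
v,u=np.nonzero(d>0);P=cloud(d,K,T);C=p[v,u].astype(int);H=hsv[v,u].astype(int)
reg=(P[:,1]>-.3)&(P[:,1]<.36)&(P[:,0]>.49)&(P[:,0]<.66)
h=reg&(P[:,2]>.105)&(P[:,2]<.127)
print('housing top',rect(P[h]),np.median(P[h],0))
t=reg&(P[:,2]>.004)&(P[:,2]<.013)&(C.min(1)>150)&(P[:,1]<0.02)&(P[:,1]>-.25)&(u>150)&(u<255)&(v>175)&(v<240)
print('tray floor',rect(P[t]),np.median(P[t],0),t.sum())
Q=P[t];
for y in np.arange(-.19,-.0,.02):
    q=Q[abs(Q[:,1]-y)<.006]
    if len(q)>5: print(round(y,2),np.percentile(q[:,0],[2,50,98]).round(4),np.median(q[:,2]).round(4))
dk=(u>150)&(u<258)&(v>172)&(v<242)&(P[:,2]>.01)&(P[:,2]<.025)&(C.max(1)<110)
Q=P[dk]
for y in np.arange(-.21,-.0,.02):
    q=Q[abs(Q[:,1]-y)<.008]
    if len(q)>5: print('dark',round(y,2),np.sort(q[:,0])[::max(1,len(q)//8)].round(3))
f=(u>145)&(u<240)&(v>250)&(v<285)
fin=f&(P[:,2]>.03);print('fin',rect(P[fin]),P[fin,2].max())
b=f&(P[:,2]>.004)&(P[:,2]<.02)&(H[:,1]>60);print('base',rect(P[f&(P[:,2]>.005)]),np.median(P[b],0))
a=p[195:320,130:400];save('crop',cv2.resize(a,(800,370),interpolation=cv2.INTER_CUBIC))
E
python3 b.py
```

```text
housing top (array([577.8,  90.1]), array([161. , 128.3]), 84.2) [0.57541001 0.09081131 0.11932034]
tray floor (array([560.6, -77.3]), array([186.8, 103.6]), 84.3) [ 0.56021917 -0.07789595  0.00815613] 3563
-0.17 [0.5124 0.5633 0.5973] 0.0079
-0.15 [0.5133 0.5516 0.6028] 0.0082
-0.13 [0.518  0.5542 0.6057] 0.0081
-0.11 [0.5216 0.5586 0.6073] 0.0082
-0.09 [0.5101 0.5595 0.6096] 0.0082
-0.07 [0.5099 0.5609 0.6112] 0.0082
-0.05 [0.5132 0.5626 0.6132] 0.0084
-0.03 [0.5149 0.5651 0.6152] 0.008
-0.01 [0.5172 0.5674 0.6169] 0.0084
dark -0.17 [0.595 0.595 0.595 0.595 0.597 0.597 0.597 0.597]
dark -0.15 [0.505 0.505 0.507 0.507 0.509 0.594 0.595 0.595 0.597 0.598 0.598]
dark -0.13 [0.51  0.51  0.512 0.512 0.594 0.594 0.595 0.596 0.596 0.596 0.598]
dark -0.11 [0.512 0.514 0.514 0.516 0.516 0.594 0.595 0.596 0.596 0.597]
dark -0.09 [0.517 0.519 0.519 0.519 0.521 0.595 0.595 0.597 0.597]
dark -0.07 [0.521 0.522 0.523 0.523 0.594 0.595 0.596 0.597 0.598]
dark -0.05 [0.524 0.526 0.526 0.528 0.528 0.528 0.596 0.597 0.598]
dark -0.03 [0.527 0.528 0.529 0.531 0.598 0.598 0.6   0.6  ]
dark -0.01 [0.529 0.529 0.531 0.531 0.531 0.533 0.599 0.6   0.601 0.603]
fin (array([437.4, -89.2]), array([46.4, 17.8]), 82.4) 0.06138558667628058
base (array([444.5, -44.9]), array([170.5,  48. ]), 79.8) [ 0.44633155 -0.03367646  0.00823066]
```

View pics/crop.png

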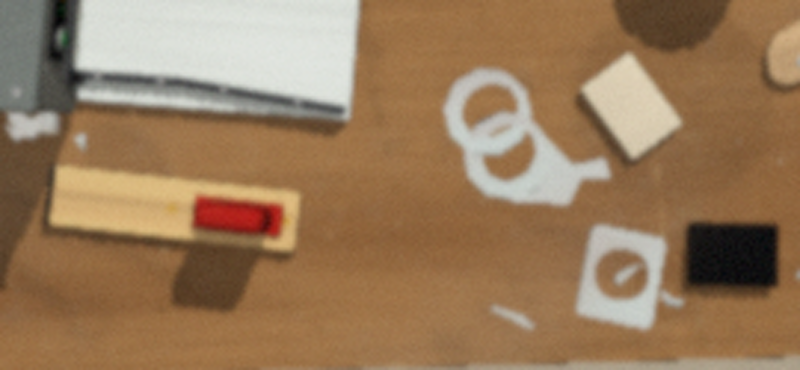

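The crop confirms the off-white tile at (630,107) in the crop; the black one is at (732,255). I'll move there for a wrist look.

```bash
python3 -c "
from h import *
print(np.round(imaging.get_calibration('wrist')['hand_eye'],3),imaging.get_calibration('wrist')['fx'])"
python3 -m handwheel '[[0,2.5,-6,0,-10],[0,5,-12,0,-20],[0,7.5,-18,0,-30],[0,10,-24,0,-40],[0,12.5,-30,0,-50],[0,15,-36,0,-60],[0,17,-42,0,-70],[0,19,-48,0,-80]]'
python3 -m handwheel '[[0,1,-6,0,-10],[0,2,-12,0,-20],[0,3,-18,0,-30],[0,3.5,-24,0,-40],[0,4,-30,0,-42],[0,4.5,-36,0,-42],[0,5,-42,-2,-42],[0,5.4,-47,-4,-42]]'
```

```text
[[-0.001 -0.95  -0.311  0.085]
 [ 1.    -0.001  0.    -0.001]
 [-0.001 -0.311  0.95  -0.157]
 [ 0.     0.     0.     1.   ]] 374.00266410681314
time_s: 1.85
tcp_pos: [0.4454, 0.1566, 0.2271]
eef_rot: [-180.0, 0.1, -103.0]
contact_force: [1.1, -0.1, -0.7]
gripper_width: 0.0877
gripper_force: 0.0
time_s: 2.85
tcp_pos: [0.4991, -0.314, 0.1864]
eef_rot: [-179.9, 0.0, -144.7]
contact_force: [0.6, 1.0, -0.3]
gripper_width: 0.0878
gripper_force: 0.0
```

```bash
cat > w.py <<'E'
import sys
from h import *
q=sys.argv[1]
p,d,K,T=shot('wrist')
for o in finder.cut_out('wrist',q)[:3]:
    P=cloud(d,K,T,o['region']);z=np.median(P[:,2]);cs=cv2.findContours(o['region'].astype(np.uint8),0,1)[0]
    c=max(cs,key=cv2.contourArea)[:,0]
    print(q,round(o['p'],2),np.round(o['pixel']),'z',z.round(4),'cloud',*rect(P[abs(P[:,2]-z)<.006]),'contour@z.008',*rect(px2z(c,K,T,.008)))
s=get_state();print(s['tcp_pos'].round(4),s['eef_rot'].round(1))
save(sys.argv[2],p)
E
python3 w.py tile w1
```

```text
tile 0.97 [250.  18.] z 0.0078 cloud [ 401. -421.] [60.2 42.1] 86.9 contour@z.008 [ 401.4 -420.6] [62.2 42.7] 88.2
tile 0.59 [238. 155.] z 0.0078 cloud [ 503.  -355.7] [60.3 42. ] 34.7 contour@z.008 [ 502.9 -355.5] [61.2 42. ] 35.3
[ 0.4974 -0.3152  0.1834] [ 179.8   -0.2 -144.9]
```

View pics/w1.png

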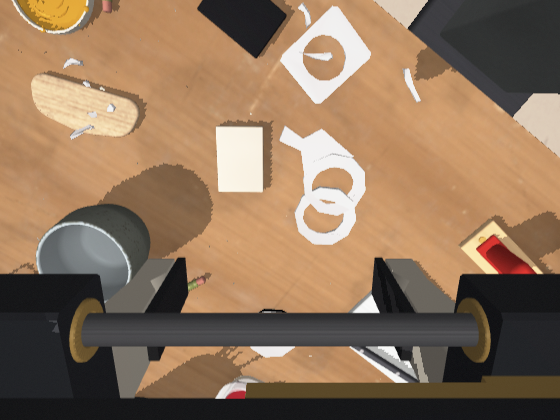

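The wrist picture shows the white tile at (240,158) and the black one at (242,20). The measured tile pose is (503, -355.6) mm, yaw 35, top at 7.8 mm.

```bash
python3 -m handwheel '[[0,0.3,-2,-4,0],[0,0.6,-4,-8,0],[0,0.6,-4,-12,0],[0,0.6,-4,-15,0],[0,0.6,-4,-15,0],[0,0.6,-4,-15,0]]'
```

```text
time_s: 3.7
tcp_pos: [0.506, -0.3517, 0.038]
eef_rot: [-179.9, 0.0, -144.6]
contact_force: [0.1, -0.2, 1.1]
gripper_width: 0.0876
gripper_force: 0.0
```

```bash
python3 -m handwheel '[[0,-0.3,-0.4,-1.5,0],[0,-0.3,-0.4,-3,0],[0,-0.3,-0.4,-3.4,0],[0,-0.3,-0.4,-3.4,0],[0.5,-0.3,-0.4,-3.4,0],[0.8,-0.3,-0.4,-3.4,0],[0.8,-0.3,-0.4,-3.4,0],[0.8,-0.3,-0.4,-3.4,0]]' 12
```

```text
time_s: 4.7
tcp_pos: [0.5021, -0.3556, 0.0027]
eef_rot: [-180.0, 0.0, -144.7]
contact_force: [0.3, -0.3, -0.4]
gripper_width: 0.0533
gripper_force: 0.0
```

```bash
python3 -m handwheel '[[1,0,0,0,0],[1,0,0,0,0],[1,0,0,0,0],[1,0,0,0,0]]' 12
```

```text
time_s: 5.2
tcp_pos: [0.502, -0.3556, 0.0026]
eef_rot: [-180.0, 0.0, -144.7]
contact_force: [-0.1, -0.6, 0.4]
gripper_width: 0.042
gripper_force: 12.0
```

```bash
python3 -m handwheel '[[1,0,0,3,0],[1,0,2,6,-5],[1,1.5,8,8,-14],[1,3,14,8,-23],[1,4.5,19,8,-32],[1,5.5,23,8,-41],[1,5.5,24.8,8,-41],[1,5.5,24.8,8,-41]]'
cat > t.py <<'E'
from h import *
p,d,K,T=shot('wrist');save('w2',p)
st=get_state();print(st['tcp_pos'].round(4),st['eef_rot'].round(1),st['gripper_width'])
p,d,K,T=shot('top')
save('t2',cv2.resize(p[150:300,40:300],(780,450)))
E
python3 t.py
```

```text
time_s: 6.2
tcp_pos: [0.5567, -0.1068, 0.0825]
eef_rot: [-180.0, -0.0, 174.6]
contact_force: [-0.6, 0.1, -0.9]
gripper_width: 0.0419
gripper_force: 12.0
[ 0.5566 -0.1076  0.0824] [-180.    -0.   174.5] 0.041596399189311115
```

View pics/w2.png

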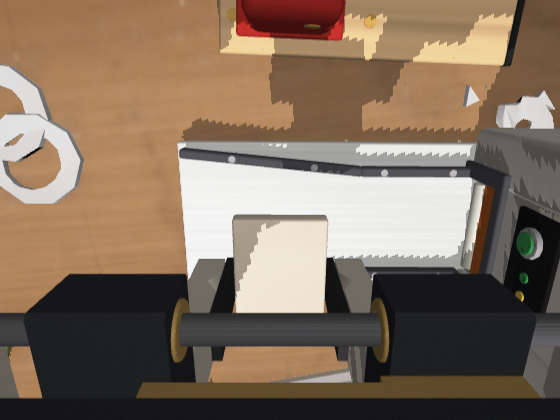

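The wrist picture shows the tile at (280,265), square between the guides and clear of the housing. I lower it, checking force.

```bash
python3 -m handwheel '[[1,0,0,-3,0],[1,0,0,-5.5,0],[1,0,0,-6.5,0],[1,0,0,-7,0],[1,0,0,-7.1,0],[1,0,0,-7.1,0],[1,0,0,-7.1,0]]'
```

```text
time_s: 7.18
tcp_pos: [0.5574, -0.1075, 0.0122]
eef_rot: [180.0, 0.1, 174.3]
contact_force: [-0.5, 0.1, -0.9]
gripper_width: 0.0416
gripper_force: 12.0
```

```bash
python3 -m handwheel '[[1,0,0,-0.1,0],[1,0,0,-0.15,0],[0.8,0,0,-0.15,0],[0.4,0,0,-0.15,0],[0.25,0,0,-0.15,0],[0.25,0,0,-0.15,0],[0.25,0,0,-0.15,0]]'
python3 -m handwheel '[[0.25,0,0,3,0],[0.2,0,0,7,0],[0,-1,-0.5,10,10],[0,-4,0,11,20],[0,-7,0.5,11,30],[0,-9,0.5,11,40],[0,-10,0.5,11,50],[0,-11,0.5,11,60]]'
python3 -m handwheel '[[0,0,0,0,10],[0,0,0,0,20],[0,0,0,0,26],[0,0,0,0,26]]'
python3 - <<'E'
from h import *
p,d,K,T=shot('wrist');save('w3',p)
for q in ('push_stick','tile'):
  for o in finder.cut_out('wrist',q)[:2]:
    P=cloud(d,K,T,o['region']);print(q,o['p'],o['pixel'],np.median(P,0),rect(P))
    f=P[P[:,2]>.04]
    if len(f)>20:print(' fin',rect(f),f[:,2].max())
p,d,K,T=shot('top')
for o in finder.cut_out('top','tile')[:4]:
    P=cloud(d,K,T,o['region']);print('top',o['p'],o['pixel'],np.median(P,0),rect(P))
print(get_state()['tcp_pos'],get_state()['eef_rot'])
E
```

```text
time_s: 8.05
tcp_pos: [0.557, -0.1076, 0.0099]
eef_rot: [180.0, -0.0, 174.3]
contact_force: [0.7, 0.5, 0.3]
gripper_width: 0.0655
gripper_force: 0.0
time_s: 9.05
tcp_pos: [0.4465, -0.1026, 0.1202]
eef_rot: [-180.0, 0.0, -125.3]
contact_force: [1.0, 0.6, 0.2]
gripper_width: 0.0877
gripper_force: 0.0
time_s: 9.55
tcp_pos: [0.4469, -0.1026, 0.1201]
eef_rot: [-180.0, 0.0, -99.7]
contact_force: [0.4, 0.0, -1.0]
gripper_width: 0.0874
gripper_force: 0.0
tile 0.68 [134.2, 220.8] [ 0.55595223 -0.10861394  0.01561257] (array([ 560. , -105.5]), array([46.5, 66. ]), 84.0)
top 0.79 [220.7, 196.9] [ 0.57379873 -0.11021534  0.0167023 ] (array([ 573.8, -109.6]), array([39.7, 30.8]), 80.3)
top 0.62 [374.9, 281.5] [ 0.40225584 -0.42076831  0.00836383] (array([ 401.6, -420.7]), array([60.5, 42. ]), 87.9)
[ 0.44697503 -0.10261019  0.12004664] [ 1.79998263e+02  1.01092897e-03 -9.97558187e+01]
```

View pics/w3.png

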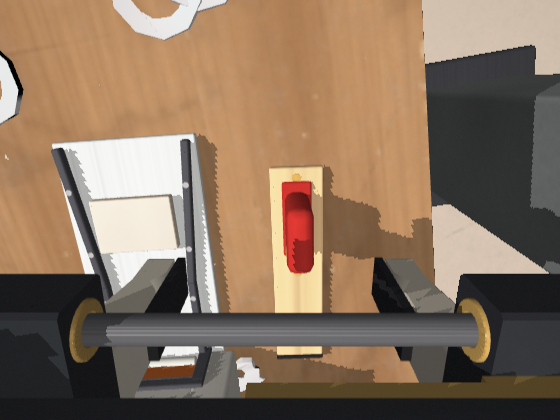

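The picture shows the tile flat in the tray between the guides at (134,222), the stick's fin at (298,225) and its nose at (300,355). I measure the fin and base.

```bash
cat > s.py <<'E'
from h import *
p,d,K,T=shot('wrist')
v,u=np.nonzero(d>0);P=cloud(d,K,T);C=p[v,u].astype(int)
a=(u>255)&(u<340)&(v>155)&(v<362)
fin=a&(P[:,2]>.045)&(v<285);print('fin',rect(P[fin]),P[fin,2].max())
b=a&(P[:,2]>.0055)&(P[:,2]<.012)&(v<300);print('base',rect(P[b]),np.median(P[b],0))
Q=P[b]
for y in (-.12,-.1,-.08,-.06):
  q=Q[abs(Q[:,1]-y)<.004];print(y,np.percentile(q[:,0],[1,99]) if len(q) else 0)
E
python3 s.py
```

```text
fin (array([436.2, -90. ]), array([44.8, 17.9]), 81.8) 0.059343117523345784
base (array([438.5, -73.4]), array([112.2,  39.7]), 82.2) [ 0.4405064  -0.07994316  0.00738041]
-0.12 [0.41246137 0.45147147]
-0.1 [0.414868   0.45434012]
-0.08 [0.41757126 0.45728602]
-0.06 [0.42023047 0.46001342]
```

```bash
python3 -m handwheel '[[0,-0.5,0.7,-3,1],[0,-1,1.3,-6,2],[0,-1,1.3,-9,2],[0,-1,1.3,-9.8,2],[0,-1,1.3,-9.8,2],[0.5,-1,1.3,-9.8,2],[1,-1,1.3,-9.8,2],[1,-1,1.3,-9.8,2]]' 40
python3 -m handwheel '[[1,0,0,0,0],[1,0,0,0,0],[1,0,0,0,0],[1,0,0,0,0],[1,0,0,0,0]]' 40
```

```text
time_s: 10.85
tcp_pos: [0.4374, -0.0896, 0.0227]
eef_rot: [-179.9, 0.0, -97.7]
contact_force: [0.3, -0.8, 0.1]
gripper_width: 0.0631
gripper_force: 0.0
time_s: 11.48
tcp_pos: [0.4369, -0.0896, 0.022]
eef_rot: [180.0, -0.0, -97.7]
contact_force: [-0.1, -0.2, 0.9]
gripper_width: 0.0181
gripper_force: 40.0
```

```bash
python3 -m handwheel '[[1,0,0,1.5,0],[1,0,-2,4,0],[1,0,-7,6,1],[1,1.5,-12,6,2],[1,5,-16,6,2],[1,8.5,-17.9,6,2],[1,10.4,-17.9,6,2],[1,10.4,-17.9,6,2]]'
python3 -m handwheel '[[1,0,0,-1.5,0],[1,0,0,-3,0],[1,0,0,-4.3,0],[1,0,0,-4.8,0],[1,0,0,-5,0],[1,0,0,-5,0]]'
python3 - <<'E'
from h import *
p,d,K,T=shot('top');save('t3',cv2.resize(p[150:300,40:300],(780,450)))
u=np.array([.1016,.9948]);n=np.array([-u[1],u[0]]);o=np.array([.5707,.0213])
for q in ('push_stick','tile'):
  for x in finder.cut_out('top',q)[:2]:
    P=cloud(d,K,T,x['region']);A=(P[:,:2]-o);print(q,x['p'],x['pixel'],np.percentile(A@u,[1,99]),np.percentile(A@n,[1,99]),np.median(P[:,2]),rect(P))
print(get_state())
E
```

```text
time_s: 12.48
tcp_pos: [0.5416, -0.2689, 0.0811]
eef_rot: [179.9, 0.0, -95.7]
contact_force: [1.0, 0.1, -0.7]
gripper_width: 0.0178
gripper_force: 40.0
time_s: 13.22
tcp_pos: [0.5412, -0.2687, 0.0323]
eef_rot: [-180.0, -0.0, -95.7]
contact_force: [0.1, -0.0, -1.0]
gripper_width: 0.0179
gripper_force: 40.0
tile 0.63 [374.2, 282.5] [-0.48653057 -0.42696495] [0.10157707 0.14476768] 0.008457603276859182 (array([ 400.3, -420.5]), array([60.8, 44.4]), 88.4)
tile 0.47 [219.1, 219.8] [-0.16500454 -0.11009089] [0.02352364 0.03406652] 0.0166528041806292 (array([ 525.4, -124.7]), array([80. ,  9.8]), 74.9)
{'time_s': 13.375, 'joints': array([-7.89070134e+00,  2.47515433e+01, -2.14474846e+01,  4.83985401e-03,
       -4.37545362e+01,  2.21251185e+00]), 'qd': array([-0.06525305, -0.15174234, -0.03600516,  0.10269936, -0.05086454,
       -0.02164974]), 'joint_torque': array([ 5.22045404e-03, -5.64958334e+01,  2.18966228e+01,  5.26221558e+00,
        3.94045946e-02,  3.21878151e-04]), 'tcp_pos': array([ 0.54132161, -0.2686807 ,  0.03249989]), 'eef_rot': array([-1.79953728e+02, -5.14013170e-03, -9.56746970e+01]), 'contact_force': array([ 0.62068182, -0.49308701, -1.22292717]), 'moment': array([ 0.06910475, -0.10658601,  0.01819226]), 'gripper_force': 39.99253571033478, 'gripper_width': 0.017940013870715883}
```

View pics/t3.png

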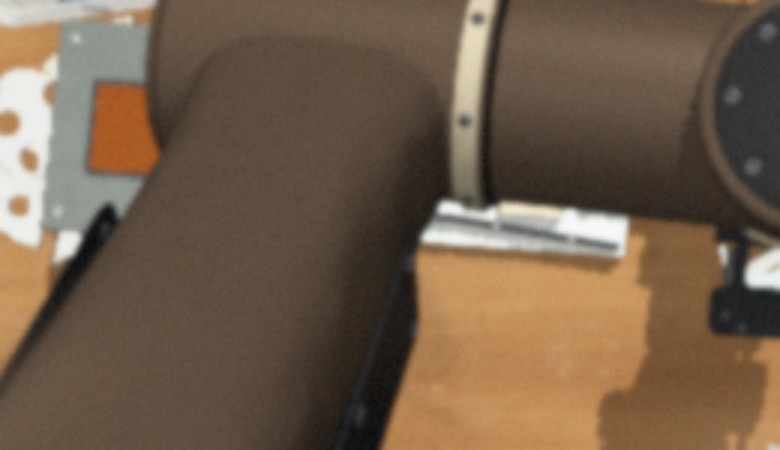

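The arm hides the tray from the top camera, with only the tile edge visible at (530,212). I go on by kinematics and feel, pushing along the feed (0.10, 0.995).

```bash
python3 -m handwheel '[[1,0.05,0.5,0,0],[1,0.1,1,0,0],[1,0.15,1.5,0,0],[1,0.25,2.5,0,0],[1,0.35,3.5,0,0],[1,0.46,4.5,0,0],[1,0.56,5.5,0,0],[1,0.66,6.5,0,0]]'
python3 -m handwheel '[[1,0.1,1,0,0],[1,0.2,2,0,0],[1,0.31,3,0,0],[1,0.41,4,0,0],[1,0.51,5,0,0],[1,0.61,6,0,0],[1,0.71,7,0,0],[1,0.76,7.5,0,0]]'
python3 -m handwheel '[[1,0.08,0.8,0,0],[1,0.16,1.6,0,0],[1,0.24,2.4,0,0],[1,0.32,3.2,0,0],[1,0.39,3.8,0,0],[1,0.39,3.8,0,0],[1,0.39,3.8,0,0]]'
python3 -c "
from h import *
s=get_state();print(s['contact_force'],((s['tcp_pos'][:2]-[.5707,.0213])@[.1016,.9948])+.13,s['tcp_pos'],s['moment'])"
```

```text
time_s: 14.38
tcp_pos: [0.5477, -0.2029, 0.0321]
eef_rot: [-180.0, -0.0, -95.7]
contact_force: [0.5, -0.2, -1.2]
gripper_width: 0.018
gripper_force: 40.0
time_s: 15.38
tcp_pos: [0.5553, -0.1279, 0.0321]
eef_rot: [-180.0, 0.0, -95.6]
contact_force: [-0.1, -1.2, -0.1]
gripper_width: 0.0181
gripper_force: 40.0
time_s: 16.25
tcp_pos: [0.5589, -0.0905, 0.0318]
eef_rot: [180.0, 0.0, -95.7]
contact_force: [0.5, -0.2, -4.4]
gripper_width: 0.0176
gripper_force: 40.0
[ 0.471039   -0.18090656 -4.41733951] 0.017598685587220483 [ 0.55886489 -0.09048012  0.03176886] [-0.18147831  0.01478911  0.05905424]
```

```bash
m='python3 -m handwheel'
python3 -m handwheel '[[1,0.02,0.2,0,0],[1,0.04,0.4,0,0],[1,0.06,0.6,0,0]]' | egrep 'tcp|contact'
python3 -m handwheel '[[1,0.01,0.1,0,0],[1,0.02,0.2,0,0],[1,0.03,0.3,0,0]]' | egrep 'tcp|contact'
python3 -m handwheel '[[1,0.01,0.1,0,0],[1,0.02,0.2,0,0],[1,0.03,0.3,0,0]]' | egrep 'tcp|contact'
```

```text
tcp_pos: [0.5597, -0.0846, 0.0321]
contact_force: [0.7, -0.5, -4.3]
tcp_pos: [0.56, -0.0816, 0.0321]
contact_force: [-0.4, -0.9, -3.5]
tcp_pos: [0.5601, -0.079, 0.0321]
contact_force: [-0.8, -5.6, -1.7]
```

```bash
python3 -m handwheel '[[1,0.01,0.1,0,0],[1,0.01,0.1,0,0]]' | egrep 'tcp|contact'
python3 -m handwheel '[[1,0.01,0.1,0,0],[1,0.01,0.1,0,0]]' | egrep 'tcp|contact'
```

```text
tcp_pos: [0.5602, -0.0781, 0.0322]
contact_force: [-1.3, -6.2, -0.9]
tcp_pos: [0.5602, -0.0774, 0.0322]
contact_force: [-0.5, -7.3, -0.9]
```

```bash
python3 -m handwheel '[[1,0.01,0.1,0,0],[1,0.01,0.1,0,0],[1,0.01,0.1,0,0],[1,0.01,0.1,0,0],[1,0.01,0.1,0,0],[1,0.01,0.1,0,0]]' | egrep 'tcp|contact'
python3 -c "
from h import *
for i in range(3):
  imaging.capture('side');s=get_state();print(s['contact_force'])"
```

```text
tcp_pos: [0.5602, -0.0766, 0.0322]
contact_force: [-0.7, -7.9, -1.4]
[-0.37087137 -9.71582908 -1.11649147]
[-1.38982934 -8.69012368 -1.21094598]
[-1.28515449 -8.74674289 -1.42284397]
```

It is pressed on the cushion at about 9 N. I draw the stick out.

```bash
python3 -m handwheel '[[1,-0.05,-0.5,0,0],[1,-0.15,-1.5,0,0],[1,-0.3,-3,0,0],[1,-0.46,-4.5,0,0],[1,-0.66,-6.5,0,0],[1,-0.87,-8.5,0,0],[1,-1.07,-10.5,0,0],[1,-1.22,-12,0,0]]'
python3 -m handwheel '[[1,0,-1,2,0],[1,0,-1.5,5,0],[1,-3,-1.5,5,0],[1,-7,-1,5,-1],[1,-11,2,5,-2],[1,-11.2,6,5,-2],[1,-11.2,10,5,-2],[1,-11.2,10,5,-2]]'
python3 - <<'E'
from h import *
p,d,K,T=shot('wrist');save('w4',p);a,_,K,T=shot('top');save('t4',cv2.resize(np.vstack([a[130:300,30:300]]),(800,504)))
E
```

```text
time_s: 19.77
tcp_pos: [0.5481, -0.1972, 0.032]
eef_rot: [180.0, 0.0, -95.7]
contact_force: [-0.5, 0.2, -0.3]
gripper_width: 0.0177
gripper_force: 40.0
time_s: 20.78
tcp_pos: [0.4367, -0.0942, 0.0826]
eef_rot: [-179.9, 0.0, -97.5]
contact_force: [-0.4, -0.4, -0.5]
gripper_width: 0.0178
gripper_force: 40.0
```

View pics/t4.png

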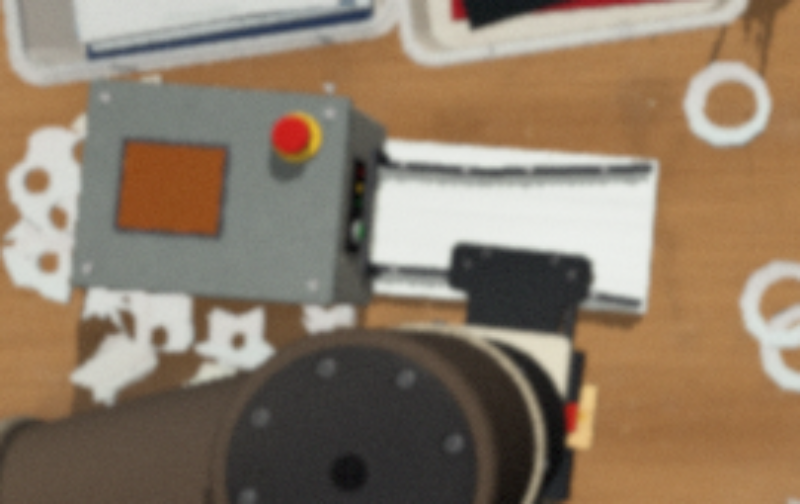

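The picture shows the tray empty, so the tile is inside. I set the stick down.

```bash
python3 -m handwheel '[[1,0,0,-2,0],[1,0,0,-4,0],[1,0,0,-5.2,0],[1,0,0,-5.7,0],[1,0,0,-5.9,0],[1,0,0,-6,0],[1,0,0,-6,0],[1,0,0,-6,0]]'
```

```text
time_s: 21.88
tcp_pos: [0.4366, -0.0955, 0.0224]
eef_rot: [-180.0, 0.0, -97.7]
contact_force: [-1.0, 0.0, -0.7]
gripper_width: 0.0179
gripper_force: 40.0
```

```bash
python3 -m handwheel '[[0.7,0,0,0,0],[0,0,0,0,0],[0,0,0,0,0],[0,0,0,0,0],[0,0,0,0,0],[0,0,0,0,0]]'
python3 -m handwheel '[[0,0,0,4,0],[0,0,0,9,0],[0,2,-1,12,-10],[0,5,-2,12,-20],[0,8,-3,12,-30],[0,10,-4,12,-40],[0,12,-5,12,-50],[0,12,-5,12,-60]]'
python3 - <<'E'
from h import *
p,d,K,T=shot('wrist');save('w5',p);a,dd,K2,T2=shot('top')
hsv=cv2.cvtColor(p,cv2.COLOR_RGB2HSV);m=(hsv[...,0]<16)&(hsv[...,1]>170)
u=np.array([.1016,.9948]);o=np.array([.5707,.0213]);n=np.array([-u[1],u[0]])
P=cloud(d,K,T,m);A=np.c_[(P[:,:2]-o)@u,(P[:,:2]-o)@n,P[:,2]]
k=(abs(A[:,0])<.05)&(abs(A[:,1])<.035)&(A[:,2]<.04);print(k.sum(),np.percentile(A[k],[2,25,50,75,98],axis=0).round(4) if k.any() else '')
v,uu=np.nonzero((dd>0));P=cloud(dd,K2,T2);s=(uu>145)&(uu<240)&(v>245)&(v<290)&(P[:,2]>.004)
print('stick',rect(P[s]),np.percentile(P[s&(P[:,2]<.03)][:,2],[5,50,95]))
E
```

```text
time_s: 22.62
tcp_pos: [0.4364, -0.0956, 0.022]
eef_rot: [180.0, -0.0, -97.7]
contact_force: [-0.3, -0.1, 0.5]
gripper_width: 0.0709
gripper_force: 0.0
time_s: 23.62
tcp_pos: [0.5574, -0.1462, 0.1414]
eef_rot: [180.0, -0.0, -158.0]
contact_force: [-0.8, 0.2, 0.4]
gripper_width: 0.0876
gripper_force: 0.0
299 [[-0.0051 -0.0096  0.0201]
 [-0.0046 -0.0028  0.0228]
 [-0.0042  0.0187  0.0254]
 [-0.0039  0.0249  0.0284]
 [-0.0029  0.0307  0.0319]]
stick (array([436.3, -55. ]), array([ 83. , 183.8]), 2.2) [0.00514762 0.00811751 0.01194103]
```

View pics/w5.png

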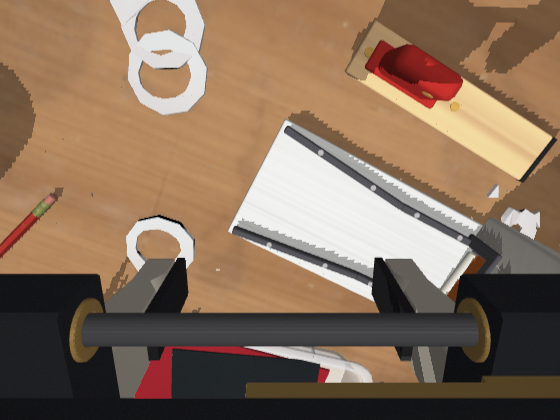

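The picture shows the stick flat on the bench at (450,95) and the tray empty. The orange flap stands upright at the mouth, near (460,270): its points keep the same x at all heights, so it is shut.

```bash
python3 -c "
from plant import r
print(r.close_job())"
```

```text
the job is handed in; nothing more can be done
None
```

I laid the tile flat in the tray, slid it through the flap and pressed it onto the cushioned stop with about 9 N, then drew the stick out and set it flat on the bench; the last pictures show the flap shut, and I handed the job in at about 24 s.

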